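# Stow the food box behind its travel catch

## Task

Make the food box ready for the drive: press the steel pad of the spring catch right down with the fingertips and hold it down while pushing the box by its rear handle bar along the runner, over the catch nose and fully home against the end stop, so that the catch springs up again behind the box. Only press and push: do not lift or tip the box, and leave the mug, jar and tin where they stand.

Things in the scene. Friction and masses are not known exactly. Their poses are not given: they have to be found in the camera images.
- deck: Fixed plywood runner 380 mm long (its x) and 121 mm wide, origin at the centre of its underside on the worktop; z up. The box slides along it towards deck +x. Deck top at z = 28 mm; side rails (inner faces 105 mm apart) rise to 40 mm; the end stop at the +x end rises to 60 mm, its face at x = +180 mm. A slot in the middle (|y| < 18 mm), 22 mm deep, holds the catch.
- box: Loose white food box, grey lid, about 0.7 kg, 120 (x, along the deck) x 100 x 50 mm, origin at the centre of its underside, axes as the deck's. Steel bow handle on its rear (-x) face (see handle). Starts on the deck between pad and nose, origin at deck x = -36 to -24 mm; fully home against the stop the origin is at deck x = +120 mm and the rear face is 8 mm past the nose.
- handle (a point): Middle of the box's rear handle bar, on its centre line: a round bar 10 mm thick, 70 mm wide across the lane, 83 mm behind the box's origin and 31 mm above its underside (26 mm free between bar and deck top). Push its rear side towards deck +x.
- pad (a point): Centre of the top of the catch's press pad: a flat steel block with black rubber ribs, 75 mm long (deck x = -175 to -100 mm) and 32 mm wide, behind and partly beneath the handle bar. Its top is 44 mm above the worktop when up and 31 mm when fully pressed (3 mm above the deck top).
- nose (a point): Centre of the top of the catch's nose: a steel block 12 mm long (deck x = +40 to +52 mm), 32 mm wide, in front of the box. One rigid piece with the pad (joined under the box), so pressing the pad lowers it. Up, it stands 9 mm above the deck top and blocks the box; fully pressed it lies 4 mm below the deck top.
- catch (a joint): How far the catch (pad and nose together) is pressed down, in m: 0 = up, 0.013 = fully down. The nose clears the box from 0.009 on. It takes 1.2 N to start and 3 N to hold fully down. It springs up when let go, but once the box lies over the nose the box keeps it down and the pad need not be held.
- mug: Bystander: white mug, 76 mm across, 85 mm tall, origin at the centre of its underside; stands beside the runner.
- jar: Bystander: amber glass jar with brass lid, 64 mm across, 85 mm tall, origin at the centre of its underside; stands beside the runner.
- tin: Bystander: steel tin, 68 mm across, 80 mm tall, origin at the centre of its underside; stands beside the runner.
Not all that is in view belongs to the job. What is shaped like the box but blue or yellow is not meant.

How it is judged:
On the way, in this order (a step that is already met when the one before it is completed fails the run):
1. the catch is pressed down (at least 10 mm) while the box still stands before the nose (value of joint catch above 0.01 m and x of box in the frame of deck below -0.016 m), for 0.1 s.
2. with the catch down, the box has been pushed over the nose (value of joint catch above 0.008 m and x of box in the frame of deck above -0.008 m), for 0.1 s.
At the end, for the whole second after the job is handed in: The box rests flat on the runner within 5 mm of its end stop, and the catch has sprung up behind it (within 2 mm of its upper position) (x of box in the frame of deck above 0.115 m and value of joint catch below 0.002 m and z of box in the frame of deck below 0.031 m and angle between box's own z axis and vertical below 0.05 rad and angle between the x axis of box and the x axis of deck, either way round below 0.06 rad and linear speed of box below 0.02 m/s); the robot touches nothing.
It fails at once if the box is lifted off the runner (more than 12 mm) or tipped (more than 0.2 rad) (z of box in the frame of deck above 0.04 m or angle between box's own z axis and vertical above 0.2 rad).
It fails at once if the mug, jar or tin is moved more than 20 mm or tipped (distance of any of mug, jar, tin from where it was at the start of the episode above 0.02 m or angle between any of mug, jar, tin's own z axis and vertical above 0.3 rad).
It also fails if it takes over 42 s, if anything falls off the work surface, if the arm or the gripper's body presses on something with over 40 N, if the wrist force passes 120 N, or if a joint passes its speed limit or range.

## Robot

A 6-joint arm with a two-finger parallel gripper is mounted at the origin on the work surface. World frame = base frame: x ahead of the robot, y to its left, z up, the work surface at z = 0. Lengths are in m, angles in rad, forces in N, time in s.
With the tool pointing down it reaches from about 0.4 to 0.825 m from the base axis. Payload 7 kg.
Tool frame: the origin (TCP) lies midway between the tips of the shut fingers; the grasp point (between the pads) lies arm.tcp_to_grasp behind it (arm.tcp_to_grasp is the distance from the TCP to the grasp point, in m); z points along the fingers, y is the line along which they close (so a half turn about z gives the same grasp; the last joint's range is limited). The gripper opens to 88 mm and grips with 3 to 60 N. Pads are 19 mm wide; open, the fingers measure 130 mm over their backs; the gripper's body (78 mm by 193 mm) begins 47 mm behind the grasp point.
Start: joints at [-0.86, 0.359, 0.012, 0, -1.224, -0.288], TCP at [0.277, -0.616, 0.205] pointing down, gripper open.
Joint ranges: [-3.07, 3.07], [-1.43, 2.12], [-1.02, 1.25], [-3.03, 1.67], [-3.05, -0], [-3.03, 3.03]. Speed limits (rad/s): [2.39, 2.39, 3.01, 3.14, 3.14, 3.14].

## Interface

Orientations are given as a rotation vector (axis times angle).
In Python, from bench import arm gives the robot as it stands.
- The arm moves only by the tool servo_tool, never from a script. Its argument "commands" is text: rows parted by semicolons, each of 6 numbers parted by spaces: the shift along the world's x, y, z scaled (see below), then the turn, a rotation vector about the world's x, y, z scaled (see below). In form: dx dy dz rx ry rz; .... A call has 1 to 10 rows; each row shifts and turns the commanded pose from where the row before left it; what a row does not reach is not made up. The controller multiplies each number of a shift by 20 mm and each number of a turn by 45 degrees. A row lasts 1/8 s, in which the tool goes at most 62.5 mm and 10.7 degrees, less where a joint would pass 70% of its speed; a pose out of reach is approached as far as the arm can. A call with a number of a shift or a turn outside -1 to 1 is refused whole. A call with a gripper value outside its range is refused whole. "fingers" is the opening, from 0 (shut) to 1 (fully open), set as the call begins (left out, the last holds). The fingers move at their own pace and stop on an object; "squeeze" is the grip in N (left out, the last holds). Time passes only in rows, so rows that do not move let the fingers close. It gives the time, the measured TCP pose, the force, the opening and the grip force at its end, in the units of the state.
- arm.observe(): the state, without advancing time (a new reading comes with each control period).
- arm.grab_frame(name): name is "scene" or "side" or "wrist"; returns a dict with "frame" (420x560x3 uint8, blue, green, red), "z_map" (420x560 float32, m along the optical axis (not along the pixel's ray), 0 where there is no reading), "intrinsics" (3x3 intrinsics, pixels), "origin" and "attitude" of the camera in the world. Camera axes: x right, y up, looking along -z (the intrinsics and any distortion apply to the point x, -y, -z); pixel columns grow to the right and rows downward; lengths in m; the calibration is good to about 2 mm. A picture is of the moment at which its call begins.
- arm.close_job(): hands the job in; it is judged then, once.
Trained networks look in the newest picture that a camera, given by its name, has taken for a name from the list of things; names that differ only in an ending like _2 or _b are one class to them, and where a whole thing is asked for, a point or a joint stands for the part that bears it (a point fixed in the world has none). Each returns a list of dicts, best first, with "p" (0 to 1); they miss things now and then, are a little off and sometimes report something else, mostly with a low value. They report only what shows in the picture. A call takes as long as a camera call. They do not tell look-alikes from the thing itself.
- arm.boxes_of(target, camera): "xyz" ([x, y, z] in m, in world coordinates, good to about 4 mm: the middle of the surface that is visible of it).
- arm.masks_of(target, camera): "pixels" (420x560 bool, what is visible of it).
The state is a dict: "time_s": time; "joint_pos": joint angles; "qvel": joint speeds; "joint_efforts": joint torques, N m; "eef_pos": TCP position; "tcp_rot": TCP orientation; "wrist_force": force on the tool from outside, world axes, zero at the start; "torque": the same for the moment, N m; "grip_width": finger opening in m; "grip_force": force on a finger pad.
Only numpy, scipy, OpenCV 4.12 (cv2) and the standard library are available. Lean on these libraries where they do the work, as an engineer would, in place of code of your own. Each camera call takes 0.05 s, during which the arm holds its last target. There are 200 camera calls.

## Working session

There is one attempt and no reset: what is moved stays moved. The work goes in short steps, Python scripts to look and compute and a tool call to move; the robot and the scene stay as the last step left them, time stands still between calls to the robot, and variables do not carry over. Pictures are saved under pics/ and viewed, at most 10 in all, crops included, and the job is handed in when it is done.

Besides the shell and the picture viewer there is one more tool, called after "Emit:" as name(argument=value, ...), one argument or row to a line, values as JSON. servo_tool: Moves the arm, as the interface text tells. Its arguments: {"type":"object","properties":{"commands":{"type":"string"},"fingers":{"type":"number"},"squeeze":{"type":"number"}},"required":["commands"]}

```bash
mkdir -p pics
cat > h.py <<'E'
import numpy as np, cv2
from bench import arm
def pts(f):
    K=f["intrinsics"];z=f["z_map"];v,u=np.mgrid[:z.shape[0],:z.shape[1]]
    c=np.stack([(u-K[0,2])/K[0,0]*z,-(v-K[1,2])/K[1,1]*z,-z],-1)
    R=np.array(f["attitude"])
    if R.shape!=(3,3): print("att",R)
    return c@R.T+np.array(f["origin"])
def px(f,p):
    R=np.array(f["attitude"]);c=(np.array(p)-f["origin"])@R;K=f["intrinsics"]
    return [round(K[0,0]*c[0]/-c[2]+K[0,2]),round(K[1,1]*-c[1]/-c[2]+K[1,2])]
E
python3 - <<'E'
from h import *
print(arm.observe())
for n in ("scene","side"):
    f=arm.grab_frame(n);cv2.imwrite(f"pics/{n}0.png",f["frame"]);print(n,f["origin"],f["attitude"])
    for t in ("deck","box","handle","pad","nose","mug","jar","tin"):
        print(t,[(np.round(d["xyz"],3).tolist(),round(d["p"],2),px(f,d["xyz"])) for d in arm.boxes_of(t,n)][:4])
E
```

```text
{'time_s': 0.0, 'joint_pos': array([-8.59897754e-01,  3.59380513e-01,  1.10654993e-02, -3.88122807e-04,
       -1.22408831e+00, -2.88090768e-01]), 'qvel': array([ 0.00174241, -0.00023554, -0.00099921, -0.0002975 ,  0.00060898,
       -0.00245478]), 'joint_efforts': array([-7.67969177e-04, -5.82716739e+01,  2.93037021e+01,  6.99683726e+00,
        6.79407429e-03, -1.33301578e-04]), 'eef_pos': array([ 0.27673263, -0.61509015,  0.20432288]), 'tcp_rot': array([ 6.58911560e-01, -3.07125551e+00, -2.49006371e-03]), 'wrist_force': array([ 0.88292166, -1.05482033,  0.74893238]), 'torque': array([-0.01048676, -0.01602174,  0.01139937]), 'grip_force': 0.0, 'grip_width': 0.08780967478905935}
scene [ 1.14618227 -0.74461686  0.65979749] [0.9615098  0.3627018  0.62390371]Traceback (most recent call last):
  File "<stdin>", line 6, in <module>
  File "h.py", line 11, in px
    return [round(K[0,0]*c[0]/-c[2]+K[0,2]),round(K[1,1]*-c[1]/-c[2]+K[1,2])]
                         ~^^^
IndexError: invalid index to scalar variable.
```

Attitude is a rotation vector.

```bash
sed -i 's/R=np.array(f\["attitude"\])/R=cv2.Rodrigues(np.array(f["attitude"],float))[0]/; /print("att"/d' h.py
python3 - <<'E'
from h import *
for n in ("scene","side"):
    f=arm.grab_frame(n);cv2.imwrite(f"pics/{n}0.png",f["frame"]);print(n,np.round(f["origin"],3))
    for t in ("deck","box","handle","pad","nose","mug","jar","tin"):
        print(t,[(np.round(d["xyz"],3).tolist(),round(d["p"],2),px(f,d["xyz"])) for d in arm.boxes_of(t,n)][:4])
E
```

```text
scene [ 1.146 -0.745  0.66 ]
deck [([0.532, -0.163, 0.028], 0.65, [246, 247])]
box [([0.341, -0.128, 0.044], 0.63, [197, 204]), ([0.379, -0.359, 0.049], 0.62, [122, 256]), ([0.534, -0.127, 0.08], 0.56, [257, 220])]
handle [([0.379, -0.358, 0.05], 0.77, [122, 256]), ([0.338, -0.13, 0.048], 0.67, [196, 203]), ([0.532, -0.128, 0.076], 0.65, [256, 221])]
pad [([0.526, -0.224, 0.042], 0.7, [223, 255])]
nose [([0.527, -0.224, 0.046], 0.77, [223, 254])]
mug []
jar [([0.676, 0.029, 0.057], 0.72, [355, 220]), ([0.524, -0.224, 0.046], 0.54, [222, 253])]
tin [([0.668, -0.079, 0.058], 0.9, [323, 241])]
side [ 0.143 -0.576  0.524]
deck [([0.489, -0.181, 0.027], 0.64, [292, 285])]
box [([0.351, -0.348, 0.054], 0.77, [292, 390]), ([0.306, -0.128, 0.052], 0.61, [179, 303]), ([0.648, -0.234, 0.057], 0.46, [380, 253])]
handle [([0.307, -0.125, 0.054], 0.96, [178, 301]), ([0.497, -0.134, 0.078], 0.7, [279, 246]), ([0.356, -0.342, 0.05], 0.66, [291, 387])]
pad [([0.505, -0.224, 0.042], 0.69, [316, 289])]
nose [([0.511, -0.224, 0.041], 0.95, [318, 288])]
mug [([0.648, -0.234, 0.053], 0.79, [379, 254])]
jar [([0.648, 0.028, 0.054], 0.58, [288, 193])]
tin [([0.644, -0.074, 0.059], 0.68, [318, 212])]
```

View pics/scene0.png

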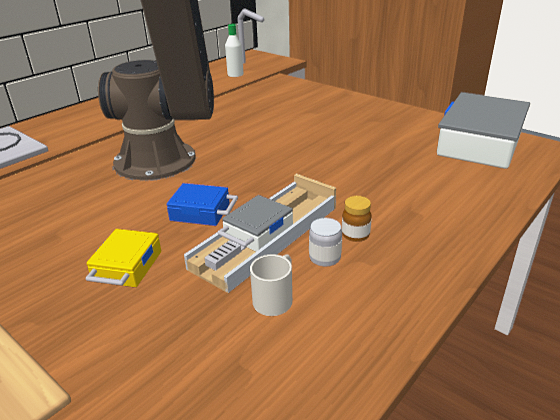

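View pics/side0.png

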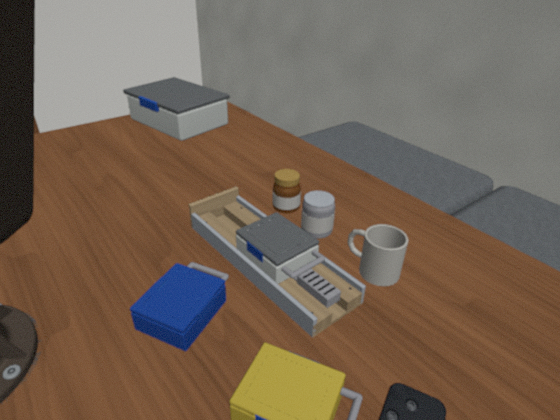

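The scene view has three look-alikes: the white box with grey lid on the runner at (257,220), handle bar near (235,235), pad (223,255); blue (197,204) and yellow (122,256) are decoys, as is the large far box (483,130). The mug (271,285), tin (323,241) and jar (355,220) stand on the near side. I choose the one on the runner; now to measure it and check it in a close crop.

Run:
```python
from h import *
print("t2g",arm.tcp_to_grasp)
for n in ("scene","side"):
    f=arm.grab_frame(n);P=pts(f);ok=f["z_map"]>0
    near=ok&(np.hypot(P[...,0]-.535,P[...,1]+.13)<.26)
    g=P[near]
    def rect(m,l):
        q=(P[m][:,:2]*1000).astype(np.float32);r=cv2.minAreaRect(q);print(n,l,len(q),np.round(r[0],1),np.round(r[1],1),round(r[2],2))
    top=near&(abs(P[...,2]-.078)<.004)&(np.hypot(P[...,0]-.53,P[...,1]+.13)<.09)
    rect(top,"boxtop"); print("z",np.median(P[top][:,2]))
    for t,zz in (("deck",None),("pad",.044),("nose",.037)):
        for d in arm.masks_of(t,n)[:1]:
            m=d["pixels"].astype(bool)&ok
            q=P[m]; print(n,t,d["p"],m.sum(),np.round(np.percentile(q[:,2],[5,50,95]),4))
            if t!="deck": 
                m2=m&(abs(P[...,2]-.044)<.003);rect(m2,t)
            else:
                rect(m&(P[...,2]>.033)&(P[...,2]<.045),"deckrails"); rect(m&(P[...,2]>.015),"deckall")
    c=px(f,(.53,-.17,.05));im=f["frame"][max(c[1]-80,0):c[1]+80,c[0]-100:c[0]+100]
    cv2.imwrite(f"pics/crop_{n}.png",cv2.resize(im,None,fx=4,fy=3.75 if 0 else 3.7,interpolation=2) if im.shape[0]<=160 else im)
```

```text
t2g 0.0188
scene boxtop 1468 [ 514.8 -106.2] [102.1 123.6] 1.63
z 0.0784732196638655
scene deck 0.58 5324 [0.0057 0.0289 0.0483]
scene deckrails 1519 [513.3 -80.2] [124.4 381.8] 1.73
scene deckall 4456 [542.4 -78.8] [182.3 383.7] 1.65
scene pad 0.94 643 [0.0262 0.0426 0.0459]
scene pad 372 [ 517.7 -216.8] [35.  76.6] 0.78
scene nose 0.93 612 [0.0267 0.0428 0.0458]
scene nose 370 [ 517.7 -216.8] [35.  76.6] 0.78
side boxtop 2231 [ 511.9 -105.3] [104.  121.6] 2.44
z 0.0782645348085036
side deck 0.91 8191 [0.0048 0.0283 0.0476]
side deckrails 2288 [511.1 -80. ] [122.6 378.7] 1.96
side deckall 6696 [511.  -79.2] [122.7 382. ] 1.96
side pad 0.88 935 [0.0265 0.0431 0.0452]
side pad 599 [ 515.9 -217.9] [34.3 72.7] 3.41
side nose 0.86 892 [0.028  0.0432 0.0452]
side nose 601 [ 515.9 -218. ] [34.3 72.4] 3.41
```

View pics/crop_side.png

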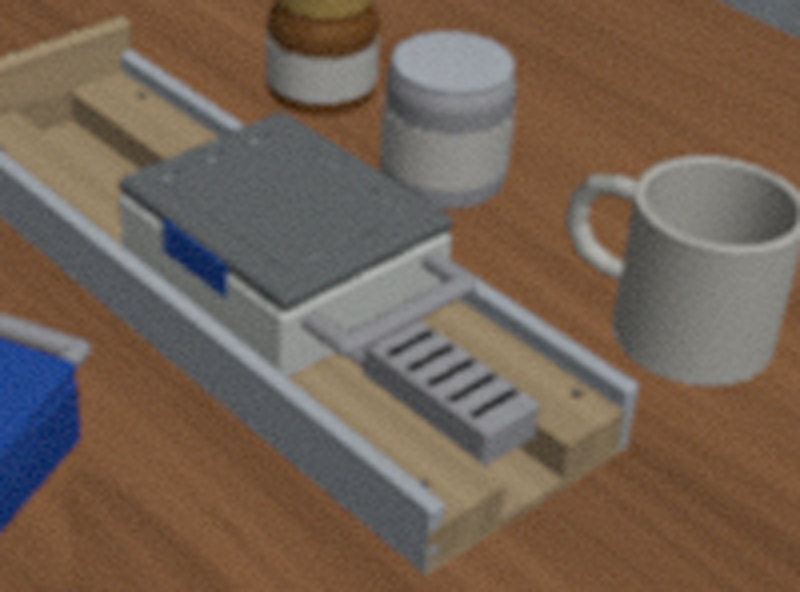

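The crop confirms it: white box, grey lid, bar at about (410,310) over the front end of the ribbed pad (450,385). Deck centre is about (0.512, −0.080) with deck +x at azimuth about 91.9°; box is at deck x ≈ −26 mm, and pad and sizes agree with the description. Moving above the pad behind the bar, fingers shut, closing line across the lane.

Emit:
servo_tool(
  commands="0.6 0.98 0 0 0 0.075;0.6 0.98 0 0 0 0.075;0.6 0.98 0 0 0 0.075;0.6 0.98 0 0 0 0.075;0.6 0.98 0 0 0 0.075;0.6 0.98 0 0 0 0.075;0.6 0.98 0 0 0 0.075;0.6 0.98 0 0 0 0.075;0.6 0.98 0 0 0 0.075;0.6 0.98 0 0 0 0.075",
  fingers=0,
)

```text
time_s: 2.65
eef_pos: [0.3977, -0.4179, 0.2055]
tcp_rot: [-1.529, 2.744, -0.001]
wrist_force: [-0.6, 0.2, -0.1]
grip_width: 0.0007
grip_force: 0.0
```

Emit:
servo_tool(
  commands="0.6 0.98 0 0 0 0.075;0.6 0.98 0 0 0 0.075;0.6 0.98 0 0 0 0.075;0.6 0.98 0 0 0 0.075;0.6 0.98 0 0 0 0.075;0.6 0.98 0 0 0 0.075;0.6 0.98 0 0 0 0.075;0.6 0.98 0 0 0 0.075;0.6 0.98 0 0 0 0.075;0.6 0.98 0 0 0 0.075",
)

```text
time_s: 3.9
eef_pos: [0.5173, -0.2218, 0.2055]
tcp_rot: [-2.259, 2.182, -0.001]
wrist_force: [-0.6, -1.5, 0.6]
grip_width: 0.0005
grip_force: 0.0
```

Emit:
servo_tool(
  commands="0 0 -1 0 0 0;0 0 -1 0 0 0;0 0 -1 0 0 0;0 0 -1 0 0 0;0 0 -1 0 0 0;0 0 -1 0 0 0;0 0 -0.8 0 0 0;0 0 0 0 0 0",
)

```text
time_s: 4.9
eef_pos: [0.5162, -0.2229, 0.0683]
tcp_rot: [2.255, -2.186, -0.003]
wrist_force: [0.5, -0.1, 0.0]
grip_width: 0.0006
grip_force: 0.0
```

Run:
```python
from h import *
f=arm.grab_frame("side");c=px(f,(.515,-.2,.06));print(c)
im=f["frame"][c[1]-80:c[1]+80,c[0]-100:c[0]+100]
cv2.imwrite("pics/hover.png",cv2.resize(im,(800,600),interpolation=2))
```

```text
[311, 270]
```

View pics/hover.png

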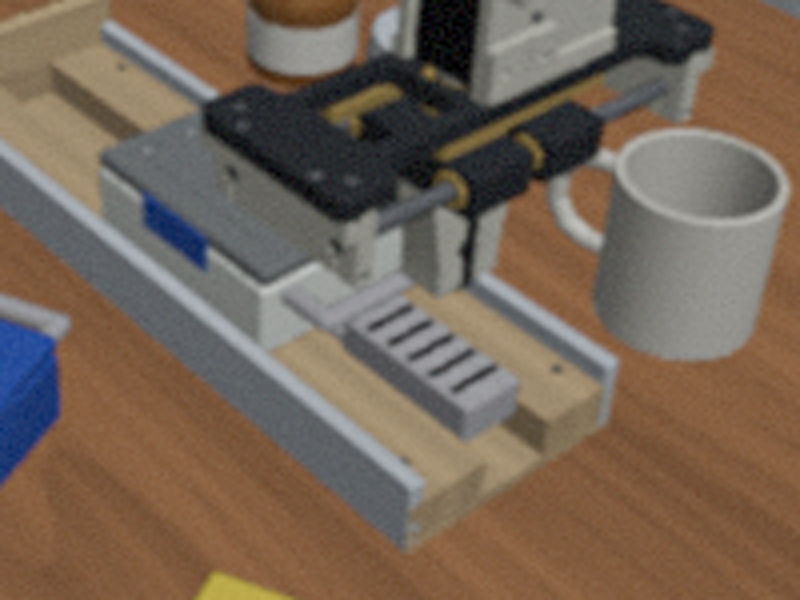

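Run:
```python
from h import *
f=arm.grab_frame("side")
g=lambda p:[(a-b)*s for a,b,s in zip(px(f,p),(211,190),(4,3.75))]
print(g((.5162,-.2229,.0683)),g((.5162,-.2229,.044)),g((.5164,-.2174,.044)),g((.5164-.021,-.2229,.0683)),g((.5164+.021,-.2229,.0683)))
```

```text
[444, 315.0] [436, 356.25] [428, 348.75] [404, 333.75] [480, 296.25]
```

Run:
```python
from h import *
f=arm.grab_frame("side");P=pts(f)
print(arm.observe()["eef_pos"])
m=(abs(P[...,0]-.516)<.05)&(P[...,1]<-.19)&(P[...,1]>-.26)&(P[...,2]>.05)&(P[...,2]<.15)
v,u=np.nonzero(m);q=P[m]
for lo in np.arange(.05,.12,.005):
    s=(q[:,2]>lo)&(q[:,2]<=lo+.005)
    if s.sum(): print(round(lo,3),s.sum(),np.round(q[s].min(0),3),np.round(q[s].max(0),3))
im=f["frame"][225:300,290:365]
cv2.imwrite("pics/hover2.png",cv2.resize(im,(600,600),interpolation=2))
```

```text
[ 0.51757241 -0.223483    0.07005548]
0.05 1 [ 0.482 -0.192  0.055] [ 0.482 -0.192  0.055]
0.055 30 [ 0.477 -0.194  0.056] [ 0.531 -0.191  0.06 ]
0.06 73 [ 0.477 -0.195  0.06 ] [ 0.527 -0.19   0.065]
0.09 17 [ 0.501 -0.233  0.091] [ 0.532 -0.214  0.095]
0.095 51 [ 0.5   -0.234  0.095] [ 0.533 -0.212  0.1  ]
0.1 59 [ 0.5   -0.234  0.1  ] [ 0.534 -0.212  0.105]
0.105 57 [ 0.5   -0.234  0.105] [ 0.533 -0.212  0.11 ]
0.11 58 [ 0.499 -0.235  0.11 ] [ 0.532 -0.213  0.115]
0.115 55 [ 0.498 -0.235  0.115] [ 0.532 -0.214  0.12 ]
```

View pics/hover2.png

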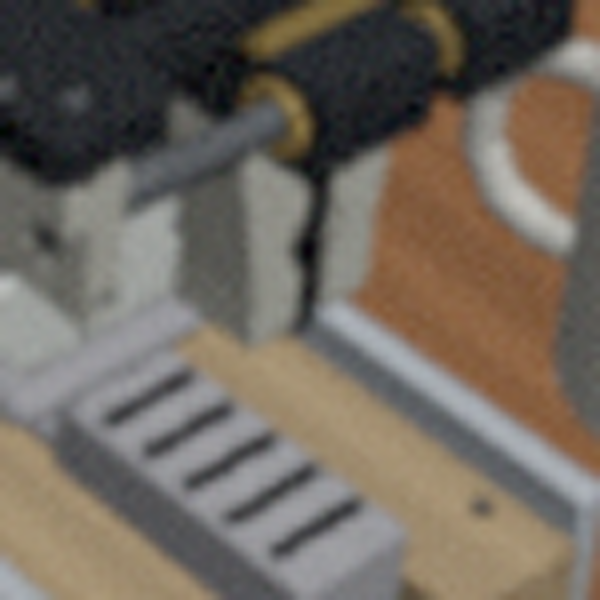

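Run:
```python
from h import *
from scipy.spatial.transform import Rotation as Ro
o=arm.observe();print(o["eef_pos"],Ro.from_rotvec(o["tcp_rot"]).as_matrix()[:,2])
for n in ("side","scene"):
    f=arm.grab_frame(n);P=pts(f)
    m=(abs(P[...,0]-.516)<.13)&(P[...,1]<-.12)&(P[...,1]>-.30)&(P[...,2]>.086)&(P[...,2]<.25)
    q=P[m]
    for lo in np.arange(.086,.2,.006):
        s=(q[:,2]>lo)&(q[:,2]<=lo+.006)
        if s.sum()>3: print(n,round(lo,3),s.sum(),np.round(np.percentile(q[s],2,0),3)[:2],np.round(np.percentile(q[s],98,0),3)[:2])
f=arm.grab_frame("wrist");cv2.imwrite("pics/wrist.png",f["frame"])
```

```text
[ 0.51757241 -0.223483    0.07005548] [ 1.14519279e-03 -3.06972426e-04 -9.99999297e-01]
side 0.086 7 [ 0.532 -0.246] [ 0.641 -0.202]
side 0.092 42 [ 0.5   -0.234] [ 0.532 -0.214]
side 0.098 67 [ 0.5   -0.234] [ 0.532 -0.215]
side 0.104 71 [ 0.5   -0.234] [ 0.531 -0.213]
side 0.11 67 [ 0.499 -0.234] [ 0.532 -0.213]
side 0.116 65 [ 0.498 -0.234] [ 0.533 -0.214]
side 0.122 75 [ 0.497 -0.235] [ 0.534 -0.217]
side 0.128 36 [ 0.497 -0.235] [ 0.53  -0.223]
side 0.134 25 [ 0.496 -0.235] [ 0.505 -0.214]
side 0.14 10 [ 0.495 -0.235] [ 0.501 -0.23 ]
side 0.152 20 [ 0.428 -0.255] [ 0.599 -0.207]
side 0.158 252 [ 0.427 -0.264] [ 0.601 -0.19 ]
side 0.164 342 [ 0.427 -0.264] [ 0.599 -0.191]
side 0.17 549 [ 0.427 -0.264] [ 0.599 -0.198]
side 0.176 649 [ 0.423 -0.264] [ 0.599 -0.204]
side 0.182 346 [ 0.421 -0.265] [ 0.607 -0.189]
side 0.188 421 [ 0.42  -0.264] [ 0.604 -0.198]
side 0.194 1305 [ 0.42  -0.264] [ 0.608 -0.192]
side 0.2 705 [ 0.422 -0.26 ] [ 0.609 -0.193]
scene 0.086 15 [ 0.547 -0.258] [ 0.645 -0.202]
scene 0.092 29 [ 0.504 -0.234] [ 0.534 -0.213]
scene 0.098 49 [ 0.503 -0.236] [ 0.535 -0.213]
scene 0.104 47 [ 0.504 -0.235] [ 0.535 -0.212]
scene 0.11 48 [ 0.506 -0.235] [ 0.536 -0.213]
scene 0.116 51 [ 0.504 -0.235] [ 0.537 -0.212]
scene 0.122 49 [ 0.5   -0.235] [ 0.538 -0.212]
scene 0.128 53 [ 0.501 -0.235] [ 0.539 -0.216]
scene 0.134 28 [ 0.508 -0.235] [ 0.54  -0.222]
scene 0.14 15 [ 0.529 -0.235] [ 0.541 -0.226]
scene 0.152 10 [ 0.436 -0.258] [ 0.605 -0.215]
scene 0.158 160 [ 0.435 -0.264] [ 0.608 -0.184]
scene 0.164 239 [ 0.435 -0.264] [ 0.608 -0.188]
scene 0.17 336 [ 0.436 -0.263] [ 0.608 -0.191]
scene 0.176 322 [ 0.436 -0.264] [ 0.611 -0.2  ]
scene 0.182 218 [ 0.431 -0.265] [ 0.614 -0.185]
scene 0.188 217 [ 0.43  -0.265] [ 0.615 -0.189]
scene 0.194 604 [ 0.426 -0.264] [ 0.615 -0.188]
scene 0.2 613 [ 0.426 -0.259] [ 0.614 -0.187]
```

View pics/wrist.png

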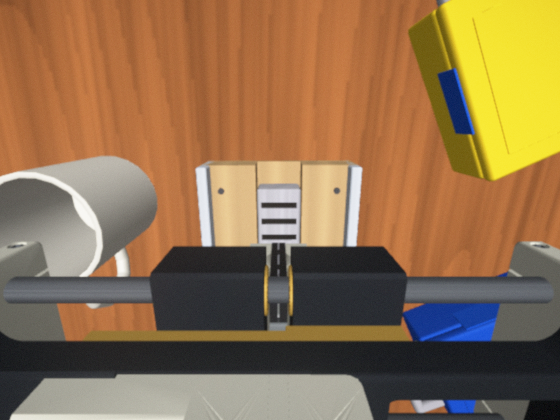

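Wrist view: fingers (278,290) are centred over the pad (279,215); mug to the left stays clear. Both depth cameras show the real fingertips at z ≈ 0.091 while the reported TCP is 0.070, so the reading is about 21 mm low. I expect contact at a reported z ≈ 0.023 and go down by force feedback.

Emit:
servo_tool(
  commands="0 0 -1 0 0 0;0 0 -1 0 0 0;0 0 -0.2 0 0 0;0 0 0 0 0 0",
)

```text
time_s: 5.7
eef_pos: [0.5172, -0.2237, 0.0257]
tcp_rot: [-2.255, 2.188, -0.0]
wrist_force: [-0.2, -0.4, 0.2]
grip_width: 0.0006
grip_force: 0.0
```

Emit:
servo_tool(
  commands="0 0 -0.15 0 0 0;0 0 -0.15 0 0 0;0 0 0 0 0 0",
)

```text
time_s: 6.08
eef_pos: [0.5176, -0.2236, 0.0196]
tcp_rot: [-2.254, 2.187, -0.002]
wrist_force: [1.9, 0.2, 1.3]
grip_width: 0.0004
grip_force: 0.8
```

Contact near there (force rising). Press on in small steps.

Emit:
servo_tool(
  commands="0 0 -0.15 0 0 0;0 0 -0.15 0 0 0;0 0 0 0 0 0",
)

```text
time_s: 6.45
eef_pos: [0.5172, -0.2236, 0.0132]
tcp_rot: [-2.255, 2.187, -0.001]
wrist_force: [1.6, -0.6, 2.7]
grip_width: 0.0007
grip_force: 1.2
```

Emit:
servo_tool(
  commands="0 0 -0.1 0 0 0;0 0 -0.1 0 0 0;0 0 0 0 0 0",
)

```text
time_s: 6.82
eef_pos: [0.5173, -0.2236, 0.0098]
tcp_rot: [-2.255, 2.187, -0.001]
wrist_force: [1.1, -0.0, 8.5]
grip_width: 0.0001
grip_force: 4.0
```

Run:
```python
from h import *
for n in ("side","scene"):
    f=arm.grab_frame(n);P=pts(f)
    m=(abs(P[...,0]-.5175)<.010)&(abs(P[...,1]+.246)<.007)&(P[...,2]<.06)&(f["z_map"]>0);print(n,m.sum(),np.round(np.percentile(P[m][:,2],[25,50,75]),4))
    m=(abs(P[...,0]-.5175)<.03)&(P[...,1]>-.205)&(P[...,1]<-.17)&(P[...,2]<.067)&(P[...,2]>.05);print("bar",m.sum(),np.round(np.percentile(P[m],[3,50,97],axis=0),4).tolist())
```

```text
side 92 [0.0299 0.0309 0.0314]Traceback (most recent call last):
  File "<stdin>", line 5, in <module>
    return _quantile_unchecked(
        a, q, axis, out, overwrite_input, method, keepdims, weights)
    return _ureduce(a,
                    func=_quantile_ureduce_func,
    ...<5 lines>...
                    overwrite_input=overwrite_input,
                    method=method)
    r = func(a, **kwargs)
    result = _quantile(arr,
                       quantiles=q,
    ...<2 lines>...
                       out=out,
                       weights=wgt)
    slices_having_nans = np.isnan(arr[-1, ...])
                                  ~~~^^^^^^^^^
IndexError: index -1 is out of bounds for axis 0 with size 0
```

Pad top measures 31 mm, so it is fully down. Now push along the lane with the pad held.

Emit:
servo_tool(
  commands="-0.01 0.4 0 0 0 0;-0.01 0.4 0 0 0 0;-0.01 0.3 0 0 0 0;-0.01 0.3 0 0 0 0",
)

```text
time_s: 7.38
eef_pos: [0.5163, -0.1967, 0.0099]
tcp_rot: [2.255, -2.186, 0.002]
wrist_force: [0.2, -8.5, 6.0]
grip_width: 0.0006
grip_force: 5.3
```

Emit:
servo_tool(
  commands="-0.01 0.3 0 0 0 0;-0.01 0.3 0 0 0 0;-0.01 0.3 0 0 0 0;0 0 0 0 0 0",
)

```text
time_s: 7.88
eef_pos: [0.5156, -0.1782, 0.0098]
tcp_rot: [2.255, -2.187, 0.001]
wrist_force: [-0.6, -3.5, 8.1]
grip_width: 0.0003
grip_force: 3.8
```

```bash
cat > bx.py <<'E'
from h import *
print(np.round(arm.observe()["eef_pos"],4))
for n in ("side","scene"):
    f=arm.grab_frame(n);P=pts(f);ok=f["z_map"]>0
    m=ok&(abs(P[...,2]-.078)<.004)&(abs(P[...,0]-.511)<.065)&(P[...,1]>-.21)&(P[...,1]<.12)
    m=cv2.morphologyEx(m.astype(np.uint8),cv2.MORPH_OPEN,np.ones((3,3)))>0
    r=cv2.minAreaRect((P[m][:,:2]*1000).astype(np.float32));ym=np.percentile(P[m][:,1],99)
    print(n,m.sum(),np.round(r[0],1),np.round(r[1],1),round(r[2],2),"front deckx",round((ym+.08)*1000,1),"zmed",np.median(P[m][:,2]))
    for a in (-.245,-.205,-.185):
        k=ok&(abs(P[...,0]-.5155)<.010)&(abs(P[...,1]-a)<.006)&(P[...,2]<.05);print("pad",a,k.sum(),np.round(np.median(P[k][:,2]),4) if k.sum() else "")
E
python3 bx.py
```

```text
[ 0.5156 -0.1782  0.0098]
side 991 [ 513.2 -103.4] [104.6 169.8] 2.38 front deckx 59.9 zmed 0.07837230952067376
pad -0.245 65 0.0309
pad -0.205 62 0.0311
pad -0.185 82 0.0384
scene 549 [513.9 -51. ] [104.7  65.1] 0.9 front deckx 61.1 zmed 0.07862511188696197
pad -0.245 34 0.031
pad -0.205 35 0.031
pad -0.185 57 0.0389
```

Box is at deck x ≈ 0 (over the nose), pad still down at 31 mm. Ease back slightly, lift the tips clear of the pad, and push on.

Emit:
servo_tool(
  commands="0 -0.2 0 0 0 0;0 0 0.4 0 0 0;-0.01 0.2 0 0 0 0;-0.02 0.5 0 0 0 0;-0.02 0.5 0 0 0 0;-0.02 0.5 0 0 0 0;-0.02 0.5 0 0 0 0;-0.02 0.5 0 0 0 0;-0.02 0.5 0 0 0 0;-0.02 0.5 0 0 0 0",
)

```text
time_s: 9.22
eef_pos: [0.5121, -0.108, 0.0174]
tcp_rot: [2.254, -2.187, 0.001]
wrist_force: [1.2, -5.5, 4.7]
grip_width: 0.0006
grip_force: 3.1
```

Emit:
servo_tool(
  commands="-0.02 0.5 0 0 0 0;-0.02 0.5 0 0 0 0;-0.01 0.4 0 0 0 0;-0.01 0.3 0 0 0 0;0 0 0 0 0 0",
)

```text
time_s: 9.85
eef_pos: [0.5107, -0.0734, 0.017]
tcp_rot: [2.254, -2.187, -0.001]
wrist_force: [-0.0, -1.3, -0.1]
grip_width: 0.0005
grip_force: 0.4
```

```bash
python3 bx.py
```

```text
[ 0.5107 -0.0734  0.017 ]
side 437 [5.073e+02 5.000e-01] [100.2 171.1] 0.41 front deckx 164.9 zmed 0.07843421678353174
pad -0.245 69 0.0349
pad -0.205 54 0.0348
pad -0.185 52 0.0347
scene 300 [533.1  11.3] [ 92.4 177.2] 20.19 front deckx 165.5 zmed 0.07868596721443832
pad -0.245 44 0.0353
pad -0.205 35 0.0354
pad -0.185 30 0.0353
```

Emit:
servo_tool(
  commands="-0.01 0.2 0 0 0 0;-0.01 0.2 0 0 0 0;0 0.2 0 0 0 0;0 0 0 0 0 0",
)

```text
time_s: 10.45
eef_pos: [0.5109, -0.061, 0.0172]
tcp_rot: [-2.255, 2.187, 0.0]
wrist_force: [0.5, -0.5, 0.1]
grip_width: 0.0005
grip_force: 0.0
```

Emit:
servo_tool(
  commands="0 0.1 0 0 0 0;0 0.1 0 0 0 0;0 0 0 0 0 0",
)

```text
time_s: 10.82
eef_pos: [0.5115, -0.0589, 0.0175]
tcp_rot: [2.254, -2.187, 0.002]
wrist_force: [2.7, -12.8, -1.9]
grip_width: 0.0005
grip_force: 6.6
```

```bash
python3 bx.py
```

```text
[ 0.5115 -0.0589  0.0175]
side 354 [506.9  15.2] [ 98.7 171.6] 0.89 front deckx 179.9 zmed 0.0784130139119868
pad -0.245 89 0.0437
pad -0.205 60 0.0441
pad -0.185 49 0.0438
scene 280 [515.8  15.9] [ 97.4 172. ] 4.49 front deckx 178.6 zmed 0.07843362589172381
pad -0.245 52 0.0438
pad -0.205 35 0.0442
pad -0.185 29 0.0439
```

The box front is at the stop (180 mm) and the pad is back up at 44 mm. Back away from the bar and rise clear.

Emit:
servo_tool(
  commands="0 -0.3 0 0 0 0;0 -0.5 0 0 0 0;0 -0.5 0 0 0 0;0 0 1 0 0 0;0 0 1 0 0 0;0 0 1 0 0 0;0 0 1 0 0 0;0 0 1 0 0 0;0 0 0 0 0 0",
)

```text
time_s: 12.05
eef_pos: [0.512, -0.0837, 0.1188]
tcp_rot: [-2.253, 2.186, -0.003]
wrist_force: [-0.6, 0.9, 0.0]
grip_width: 0.0005
grip_force: 0.0
```

```bash
cat >> bx.py <<'E'
    cv2.imwrite(f"pics/end_{n}.png",f["frame"])
E
python3 bx.py
```

```text
[ 0.512  -0.0837  0.1188]
side 1530 [508.2  40.2] [103.2 121.5] 1.96 front deckx 177.2 zmed 0.0783860858781101
pad -0.245 87 0.0437
pad -0.205 61 0.0439
pad -0.185 46 0.0439
scene 1147 [510.7  39.5] [102.9 122.7] 2.75 front deckx 176.6 zmed 0.07855167388893947
pad -0.245 55 0.0434
pad -0.205 33 0.0445
pad -0.185 28 0.044
```

View pics/end_side.png

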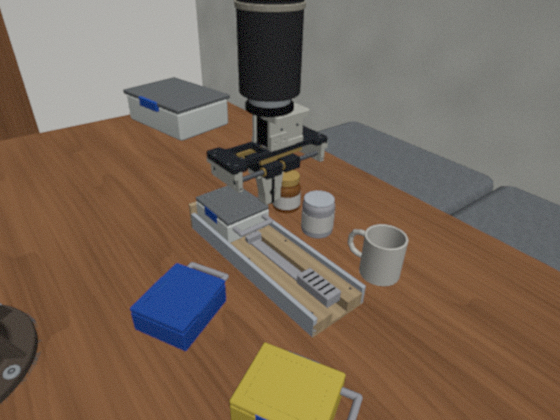

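The view shows the box home at (232,212), nose up behind it at (253,238), pad up at (319,287), and mug, tin and jar in place. The measured box centre is at deck x ≈ 120 mm.

```bash
python3 -c "
from bench import arm
print(arm.close_job())"
```

```text
the job is handed in; nothing more can be done
None
```

The job is handed in, with no verdict shown: the box measures fully home against the end stop, the catch is up behind it, the mug, jar and tin look unmoved, and the gripper is clear.

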